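Load the sample carrier under the spring flap of the reader dock

TASK

With one fingertip push the dock's spring-closed flap open and hold it there, and with the other fingertip push the white sample carrier along its lane, under the open flap, until it is fully home against the end stop. Keep the flap held open until the carrier is home, then let it close completely behind the carrier's tall nose and leave the robot clear of everything. Only push: do not lift the carrier off the lane, and leave the bottles, the dish and the tape roll beside the dock where they are.

Things in the scene. Friction and masses are not known exactly. Their poses are not given: they have to be found in the camera images.
- dock: Grey metal loading dock fixed to the table, 212 x 62 mm, 46 mm high at its far end. Origin on the table under the mouth of its covered part, on the lane's centre line; +x runs along the lane into the dock (away from the robot), +y to its left. Lane floor 4 mm above the table, x = -155 to +50 mm (face of the end stop). Two kerbs, tops at 9 mm, inner faces y = +-17.5 mm, outer +-21 mm.
- dock_mouth (a point): Middle of the mouth on the lane floor (dock x = y = 0, 4 mm above the table). Beyond it (x = 0 to 56 mm) the lane has the flap's roof over it and a fixed right wall 46 mm high. Before it the lane is open from above: nothing but the kerb on its right, the flap's upright leaf along its left.
- flap_rim (a point): Top rim of the flap's upright leaf at dock x = -75 mm (shut: y = +24, z = 52 mm). One-piece aluminium flap: 3 mm leaf from x = -151 to +55, inner face y = +22.5 mm; past the mouth a roof 48 to 51 mm above the table, with a lip across the mouth (x = -1 to +1.5) hanging to 34 mm. Hinge along the leaf's foot (y = +24, z = 6 mm). Pushing the leaf left from the lane side swings all of it to the left.
- flap_leaf (a joint): Swing of the flap, rad: 0 shut, 1.25 most; above 0.65 it clears the carrier. A spring shuts it (2 to 6 N at a fingertip). A vertical finger whose tip is h above the hinge line, its outer face d left of that line, holds it at about atan(d/h). Shut, the lip hangs behind the tall nose of a carrier that is home.
- carrier: White plastic carrier, loose in the lane, nose toward the mouth, 80 x 32 mm, about 0.12 kg. Origin under the middle of its length, +x to the nose. Nose (x = -4 to +40 mm) 40 mm tall with two black vial caps; tail (x = -40 to -4) 24 mm tall. Home, its nose touches the end stop: origin at dock x = +10 mm, tail end at dock x = -30 mm, so the pushing finger stays before the mouth.
- carrier_tail (a point): Centre of the flat upright back face of the carrier's tail, 12 mm above the lane floor (16 mm above the table): where to push it.
- white_bottle: White bottle with a black cap, 48 mm wide, 92 mm tall, loose, standing to the left of the dock; origin under its centre. Leave alone.
- small_bottle: Small white dropper bottle with a red top, 25 mm wide, 57 mm tall, loose, to the right of the dock; origin under its centre. Leave alone.
- dish: Pale round dish, 62 mm wide, 13 mm tall, loose, to the right of the dock; origin under its centre. Leave alone.
- tape_roll: Brown tape roll lying flat, about 94 mm wide, 48 mm tall, loose, to the right of the dock; origin under its centre. Leave alone.
Mind the look-alikes: they are no part of the job. Of the things that look like the carrier, the smallest one is meant.

How it is judged:
On the way, in this order (a step that is already met when the one before it is completed fails the run):
1. a finger holds the flap open while the carrier is still outside the mouth (value of joint flap_leaf above 0.6 rad and contact force between the fingers and flap_leaf above 0.2 N and x of carrier in the frame of dock below -0.035 m), for 0.2 s.
2. the carrier is home against the end stop while a finger still holds the flap open (value of joint flap_leaf above 0.5 rad and contact force between the fingers and flap_leaf above 0.2 N and x of carrier in the frame of dock above 0.005 m), for 0.1 s.
At the end, for the whole second after the job is handed in: The carrier stands flat in the lane within 5 mm of the end stop, at rest, and the flap is shut over it (below 0.06 rad) (x of carrier in the frame of dock above 0.005 m and z of carrier in the frame of dock below 0.007 m and angle between carrier's own z axis and vertical below 0.1 rad and value of joint flap_leaf below 0.06 rad and linear speed of carrier below 0.01 m/s); the robot touches nothing.
It fails at once if the carrier is lifted more than 10 mm off the lane or tipped by more than 0.35 rad (z of carrier in the frame of dock above 0.014 m or angle between carrier's own z axis and vertical above 0.35 rad).
It fails at once if the carrier enters the covered part while no finger holds the flap and it is not yet home (x of carrier in the frame of dock between -0.025 and 0.003 m and contact force between the fingers and flap_leaf below 0.01 N and value of joint flap_leaf below 0.3 rad).
It fails at once if a bottle, the dish or the tape roll is moved by more than 15 mm (distance of any of white_bottle, small_bottle, dish, tape_roll from where it was at the start of the episode above 0.015 m).
It also fails if it takes over 45 s, if anything falls off the work surface, if the arm or the gripper's body presses on something with over 40 N, if the wrist force passes 120 N, or if a joint passes its speed limit or range.

ROBOT

A 6-joint arm with a two-finger parallel gripper is mounted at the origin on a cart in front of the work surface, level with it; the furniture and walls round the work are solid. World frame = base frame: x ahead of the robot, y to its left, z up, the work surface at z = 0. Lengths are in m, angles in rad, forces in N, time in s.
With the tool pointing down it reaches from about 0.35 to 0.775 m from the base axis. Payload 5.5 kg.
Tool frame: the origin (TCP) lies between the finger pads; the fingertips stand 17 mm ahead of it and the grasp point (between the pads) lies 2 mm behind it (env.finger_overhang is the distance from the TCP to the fingertips, in m); z points along the fingers, y is the line along which they close (so a half turn about z gives the same grasp; the last joint's range is limited). The gripper opens to 85 mm and grips with 20 to 120 N. Pads are 22 mm wide; open, the fingers measure 114 mm over their backs; the gripper's body (76 mm by 85 mm) begins 54 mm behind the grasp point. The pads swing forward as they close: fully open they stand 13 mm farther back than shut.
Start: joints at [-1.284, 0.313, 0.046, 1.304, 0, 1.431], TCP at [0.238, -0.523, 0.248] pointing down, gripper open.
Joint ranges: [-2.76, 2.76], [-0.86, 1.69], [-1.03, 1.26], [-2.2, 2.34], [-1.47, 1.5], [-3.14, 3.14]. Speed limits (rad/s): [2.57, 2.57, 3.14, 3.14, 3.14, 3.14].

INTERFACE

Orientations are given as a unit quaternion [w, x, y, z].
In Python, from workcell import env gives the robot as it stands. The module is installed in compiled form; this text tells all that it offers.
- The arm moves only by the shell command python3 -m pendant 'ROWS' [FORCE]. ROWS is JSON, a list of rows, each a list of 5 numbers: the gripper's target within -1 to 1 (fully open at 1, half-way at 0, shut at -1), then the shift along the tool's x, y, z in m, then the turn about the tool's z in rad. A call has 1 to 8 rows; each row shifts and turns the commanded pose from where the row before left it, along the tool's axes as they then stand; what a row does not reach is not made up. A row lasts 1/8 s, in which the tool goes at most 62.5 mm and 10.7 degrees, less where a joint would pass 70% of its speed; a pose out of reach is approached as far as the arm can. A call with a gripper value outside its range is refused whole. The fingers move at their own pace and stop on an object; FORCE is the grip in N (left out, the last holds). Time passes only in rows, so rows that do not move let the fingers close. It gives the time, the measured TCP pose, the force, the opening and the grip force at its end, in the units of the state.
- env.get_state(): the state, without advancing time (a new reading comes with each control period).
- env.read_camera(name): name is "scene" or "top" or "wrist"; returns the picture (384x512x3 uint8, red, green, blue); there is no depth.
- env.calibration(name): a dict with "K" (3x3 intrinsics, pixels), "T" (4x4, takes a point from camera to world coordinates); the wrist camera has in their place "tool_from_camera" (4x4, takes a point from camera to tool coordinates, whose origin is the TCP and whose axes are the flange's). Camera axes: x right, y down, z forward; pixel columns grow to the right and rows downward; lengths in m; the calibration is good to about 2 mm. A picture is of the moment at which its call begins: read the wrist's pose just before it. calibration takes no time and is no camera call.
- env.hand_in(): hands the job in; it is judged then, once.
Trained networks look in the newest picture that a camera, given by its name, has taken for a name from the list of things; names that differ only in an ending like _2 or _b are one class to them, and where a whole thing is asked for, a point or a joint stands for the part that bears it (a point fixed in the world has none). Each returns a list of dicts, best first, with "score" (0 to 1); they miss things now and then, are a little off and sometimes report something else, mostly with a low value. They report only what shows in the picture. A call takes as long as a camera call. They do not tell look-alikes from the thing itself.
- env.recognise(camera, label): "centre" ([column, row] in pixels, amid what is visible of it).
The state is a dict: "clock": time; "joint_pos": joint angles; "qvel": joint speeds; "tau": joint torques, N m; "tcp_pos": TCP position; "orientation": TCP orientation; "wrist_force": force on the tool from outside, world axes, zero at the start; "ft_torque": the same for the moment, N m; "finger_gap": finger opening in m; "grip_force": force on a finger pad.
Only numpy, scipy, OpenCV 4.12 (cv2) and the standard library are available. Lean on these libraries where they do the work, as an engineer would, in place of code of your own. Each camera call takes 0.05 s, during which the arm holds its last target. There are 200 camera calls.

## Working session

There is one attempt and no reset: what is moved stays moved. The work goes in short steps, Python scripts to look and compute and a shell command to move; the robot and the scene stay as the last step left them, time stands still between calls to the robot, and variables do not carry over. Pictures are saved under pics/ and viewed, at most 10 in all, crops included, and the job is handed in when it is done.

```bash
mkdir -p pics
cat > h.py <<'E'
from workcell import env
import numpy as np, cv2
def px2w(cam,uv,z):
    c=env.calibration(cam);K,T=np.array(c["K"]),np.array(c["T"])
    d=T[:3,:3]@np.linalg.inv(K)@np.array([uv[0],uv[1],1.]);o=T[:3,3]
    return o+d*(z-o[2])/d[2]
def w2px(cam,p):
    c=env.calibration(cam);K,T=np.array(c["K"]),np.array(c["T"])
    q=K@(T[:3,:3].T@(np.array(p)-T[:3,3]));return q[:2]/q[2]
E
python3 - <<'E'
from h import *
ims={}
for c in("top","scene"):
    im=env.read_camera(c);cv2.imwrite(f"pics/{c}0.png",im[:,:,::-1])
    ims[c]=im
    for l,z in(("dock",.02),("dock_mouth",.004),("flap_rim",.052),("carrier",.03),("carrier_tail",.016),("white_bottle",.09),("small_bottle",.05),("dish",.01),("tape_roll",.048)):
        try:
            print(c,l,[(np.round(r["centre"]),round(r["score"],2),np.round(px2w(c,r["centre"],z),3)[:2]) for r in env.recognise(c,l)[:4]])
        except Exception as e: print(c,l,e)
s=env.get_state();print(s)
E
```

```text
top dock [(array([256., 199.]), 0.58, array([0.557, 0.047]))]
top dock_mouth [(array([256., 190.]), 0.62, array([0.581, 0.048]))]
top flap_rim [(array([258., 171.]), 0.93, array([0.623, 0.043]))]
top carrier [(array([322., 273.]), 0.94, array([ 0.368, -0.111])), (array([267., 199.]), 0.82, array([0.553, 0.02 ]))]
top carrier_tail [(array([262., 198.]), 0.92, array([0.558, 0.031])), (array([197., 232.]), 0.76, array([0.476, 0.198])), (array([320., 271.]), 0.7, array([ 0.372, -0.109])), (array([256., 169.]), 0.4, array([0.633, 0.046]))]
top white_bottle [(array([207., 166.]), 0.72, array([0.629, 0.162]))]
top small_bottle [(array([295., 163.]), 0.52, array([ 0.641, -0.05 ]))]
top dish [(array([316., 203.]), 0.89, array([ 0.543, -0.106]))]
top tape_roll [(array([361., 151.]), 0.92, array([ 0.669, -0.218]))]
scene dock [(array([263., 205.]), 0.85, array([0.551, 0.047]))]
scene dock_mouth [(array([261., 205.]), 0.78, array([0.555, 0.064]))]
scene flap_rim [(array([266., 195.]), 0.61, array([0.561, 0.047]))]
scene carrier [(array([233., 286.]), 0.69, array([ 0.369, -0.102])), (array([265.,
[... 571 characters left out ...]
_pos': array([-1.28361263e+00,  3.13164170e-01,  4.61393332e-02,  1.30356777e+00,
        1.10079350e-06,  1.43119791e+00]), 'qvel': array([-2.09985365e-04, -1.83479332e-03, -1.00656820e-03, -1.62016786e-04,
       -8.70247501e-05, -4.90662184e-04]), 'tau': array([ 6.66210417e-04, -4.80473471e+01,  2.98818004e+01,  1.62202678e-04,
       -2.10195294e-04,  7.40397184e-06]), 'tcp_pos': array([ 0.23803022, -0.52349594,  0.2483597 ]), 'orientation': array([1.01541599e-04, 9.77318388e-01, 2.11775254e-01, 8.05855206e-06]), 'wrist_force': array([ 0.16174438, -1.43279557,  0.83491942]), 'ft_torque': array([ 0.04212437,  0.00897985, -0.01935791]), 'grip_force': 0.0, 'finger_gap': 0.08519840879355416}
```

View pics/top0.png

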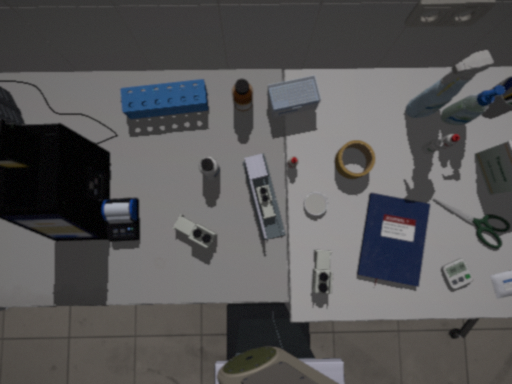

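View pics/scene0.png

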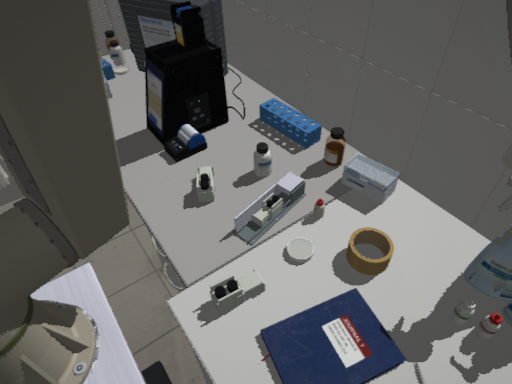

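Top view shows three carrier-like things: (322,273), (197,232) and the one in the lane at (267,199). The lane one is visibly the smallest and sits in the dock. I'll confirm in an enlarged crop.

Run:
```python
from h import *
im=cv2.imread("pics/top0.png")[145:295,180:340]
cv2.imwrite("pics/crop0.png",cv2.resize(im,None,fx=4,fy=4,interpolation=cv2.INTER_CUBIC)[:600,:800])
print(env.calibration("wrist"))
```

```text
{'K': array([[277.22953132,   0.        , 258.24398103],
       [  0.        , 277.22953132, 189.67774753],
       [  0.        ,   0.        ,   1.        ]]), 'tool_from_camera': array([[ 3.23279786e-04, -9.59600499e-01, -2.81365914e-01,
         7.13547478e-02],
       [ 9.99999917e-01,  3.80104995e-04, -1.47385242e-04,
        -3.89926622e-05],
       [ 2.48379541e-04, -2.81365843e-01,  9.59600542e-01,
        -1.25995121e-01],
       [ 0.00000000e+00,  0.00000000e+00,  0.00000000e+00,
         1.00000000e+00]])}
```

View pics/crop0.png

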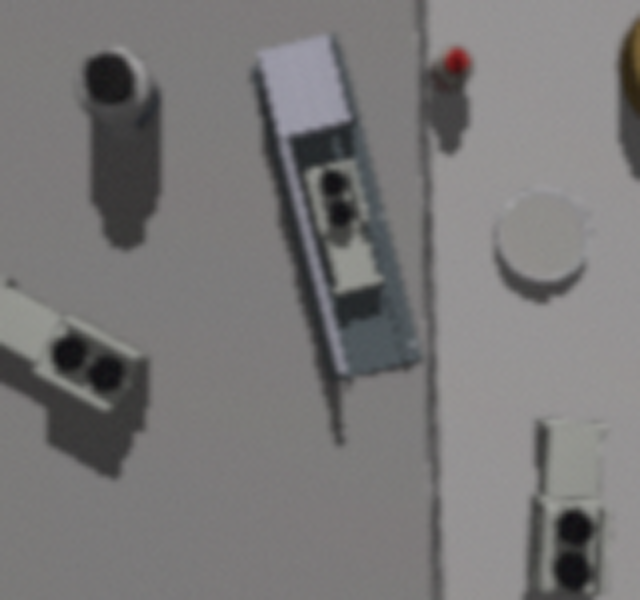

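The crop confirms it: the carrier lying in the lane (crop 345,230) is the smallest, and the two bigger ones are loose on the table. Next I fit the dock pose coarsely.

```bash
cat > fit.py <<'E'
from h import *
from scipy.optimize import least_squares
def d2w(p,d):
    c,s=np.cos(p[2]),np.sin(p[2]);return np.array([p[0]+c*d[0]-s*d[1],p[1]+s*d[0]+c*d[1],d[2]])
def w2d(p,w):
    c,s=np.cos(p[2]),np.sin(p[2]);x,y=w[0]-p[0],w[1]-p[1];return np.array([c*x+s*y,-s*x+c*y])
E
python3 - <<'E'
from fit import *
D=[(-.001,.0255,.051),(-.001,-.021,.051),(.055,.0255,.051),(-.155,-.021,.009),(-.151,.024,.052)]
P=np.array([(283,137),(352,124),(258,62),(418,358),(343,370)])/4+[180,145]
r=least_squares(lambda p:np.ravel([w2px("top",d2w(p,d))-q for d,q in zip(D,P)]),[.6,.04,.25],loss="soft_l1")
p=r.x;print(p,np.round(r.fun.reshape(-1,2),1))
for n,u,z in(("tail top end",(362,290),.028),("nose top end",(335,163),.044)):
    print(n,w2d(p,px2w("top",np.array(u)/4+[180,145],z)))
print(env.finger_overhang, d2w(p,(-.126,0,0)))
for n,w in(("wb",(.629,.162)),("sb",(.641,-.05)),("dish",(.543,-.106))):print(n,w2d(p,w))
E
```

```text
[0.6079097  0.03672959 0.24862433] [[-0.5  0.4]
 [ 0.4 -1.2]
 [-0.2 -2.3]
 [-0.6  0.7]
 [ 1.4  1. ]]
tail top end [-0.10331448  0.00092446]
nose top end [-0.02349545 -0.00312351]
0.017 [0.48578397 0.00572466 0.        ]
wb [0.05126721 0.11622887]
sb [ 0.01073121 -0.09220537]
dish [-0.09803543 -0.12236853]
```

```bash
python3 -m pendant '[[-0.6,0.0445,-0.0379,0,0],[-0.6,0.0445,-0.0379,0,0],[-0.6,0.0445,-0.0379,0,0],[-0.6,0.0445,-0.0379,0,0],[-0.6,0.0445,-0.0379,0,0],[-0.6,0.0445,-0.0379,0,0],[-0.6,0.0445,-0.0379,0,0],[-0.6,0.0445,-0.0379,0,0]]' 20 && python3 -m pendant '[[-0.6,0.0445,-0.0379,0,0],[-0.6,0.0445,-0.0379,0,0],[-0.6,0,0,0,0.178],[-0.6,0,0,0,0],[-0.6,0,0,0,0]]'
cat >> fit.py <<'E'
from scipy.spatial.transform import Rotation as Rn
def tool():
    s=env.get_state();T=np.eye(4);q=s["orientation"];T[:3,:3]=Rn.from_quat([q[1],q[2],q[3],q[0]]).as_matrix();T[:3,3]=s["tcp_pos"];return s,T
def wcam():
    s,T=tool();c=env.calibration("wrist");return np.array(c["K"]),T@np.array(c["tool_from_camera"])
def proj(K,T,p):
    q=K@(T[:3,:3].T@(np.asarray(p)-T[:3,3]));return q[:2]/q[2]
def back(K,T,uv,z):
    d=T[:3,:3]@np.linalg.inv(K)@np.array([uv[0],uv[1],1.]);return T[:3,3]+d*(z-T[2,3])/d[2]
E
python3 - <<'E'
from fit import *
K,T=wcam();np.savez("w1.npz",K=K,T=T)
im=env.read_camera("wrist");cv2.imwrite("pics/w1.png",cv2.resize(im,None,fx=1.5,fy=1.5)[:,:,::-1])
s=env.get_state();print(s["tcp_pos"],s["finger_gap"],s["clock"],s["orientation"])
E
```

```text
clock: 2.0
tcp_pos: [0.4372, -0.0984, 0.2487]
orientation: [0.0, 0.977, 0.212, 0.0]
wrist_force: [2.1, -0.2, -0.4]
finger_gap: 0.0169
grip_force: 0.0
clock: 2.62
tcp_pos: [0.486, 0.0053, 0.2483]
orientation: [0.0, 0.992, 0.125, -0.0]
wrist_force: [0.0, -0.1, -0.8]
finger_gap: 0.0171
grip_force: 0.0
[0.48604063 0.0050727  0.2483257 ] 0.017367019614685047 2.675 [6.63023970e-05 9.92218871e-01 1.24505850e-01 4.34017210e-06]
```

View pics/w1.png

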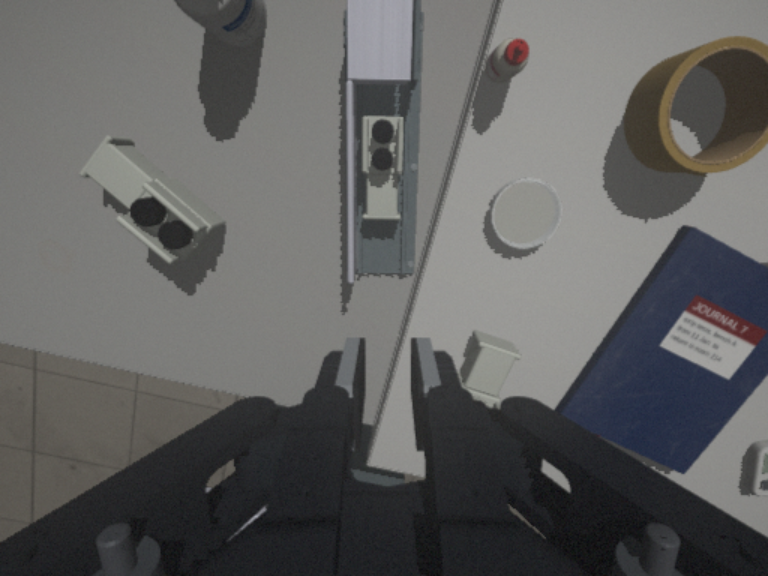

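Run:
```python
from fit import *
f=np.load("w1.npz");K,T=f["K"],f["T"]
D=[(-.001,.0255,.051),(-.155,-.021,.009),(-.151,.0255,.052),(-.151,.0225,.052)]
P=np.array([(349,79),(414.5,275),(348,281),(353,281)])/1.5
r=least_squares(lambda p:np.ravel([proj(K,T,d2w(p,d))-q for d,q in zip(D,P)]),[.6,.04,.25],loss="soft_l1")
p=r.x;print(p,np.round(r.fun.reshape(-1,2),1));np.save("dock.npy",p)
for n,u,z in(("tail",(381,219),.028),("tailL",(362,219),.028),("tailR",(400,219),.028),("nose",(384,116),.044),("roofR",(411,79),.051)):
    print(n,w2d(p,back(K,T,np.array(u)/1.5,z)))
print(w2d(p,T[:2,3]), "mouth floor px",proj(K,T,d2w(p,(0,0,.004)))*1.5)
s,Tt=tool();print("tcp dock",w2d(p,s["tcp_pos"]),"yaw",np.arctan2(Tt[1,0],Tt[0,0]))
```

```text
[0.61087031 0.03896053 0.22753929] [[ 0.1 -0.8]
 [-6.5 -0.4]
 [ 1.   0.7]
 [ 0.1  0.7]]
tail [-0.10292526  0.00132613]
tailL [-0.10329606  0.01708274]
tailR [-0.10255447 -0.01443029]
nose [-0.0249009   0.00036755]
roofR [-0.00076968 -0.0182854 ]
[-0.05786794 -0.00294208] mouth floor px [385.48674248  88.49684429]
tcp dock [-0.12925658 -0.00485516] yaw 0.24965958122659604
```

Run:
```python
from fit import *
f=np.load("w1.npz");K,T=f["K"],f["T"]
D=[(-.001,.0255,.051),(-.151,.0255,.052),(-.151,.0225,.052),(-.103,0,.028),(-.0235,0,.044)]
P=np.array([(349,79),(347,281),(354,281),(381,219),(384,116)])/1.5
r=least_squares(lambda p:np.ravel([proj(K,T,d2w(p,d))-q for d,q in zip(D,P)]),[.6,.04,.25])
p=r.x;print(p,np.round(r.fun.reshape(-1,2),1));np.save("dock.npy",p)
for n,u,z in(("tail",(381,219),.028),("nose",(384,116),.044)):
    print(n,w2d(p,back(K,T,np.array(u)/1.5,z)))
s,Tt=tool();print("tcp dock",w2d(p,s["tcp_pos"]),"yaw",np.arctan2(Tt[1,0],Tt[0,0]))
im=cv2.imread("pics/w1.png")
for y,z in((-.021,.009),(-.0175,.009),(.0225,.052)):
    a,b=[tuple(np.int32(proj(K,T,d2w(p,(x,y,z)))*1.5)) for x in(-.151,0)]
    cv2.line(im,tuple(map(int,a)),tuple(map(int,b)),(0,0,255),1)
cv2.imwrite("pics/ov.png",cv2.resize(im[60:310,320:450],None,fx=2.3,fy=2.3,interpolation=cv2.INTER_CUBIC))
```

```text
[0.61050262 0.03901932 0.22209644] [[-0.1 -0.6]
 [ 0.8  0.8]
 [-1.4  0.9]
 [ 0.5  0.3]
 [ 0.1 -1. ]]
tail [-0.10258524  0.00062756]
nose [-2.45568156e-02  9.36682777e-05]
tcp dock [-0.12888252 -0.00569695] yaw 0.24965958122659604
```

View pics/ov.png

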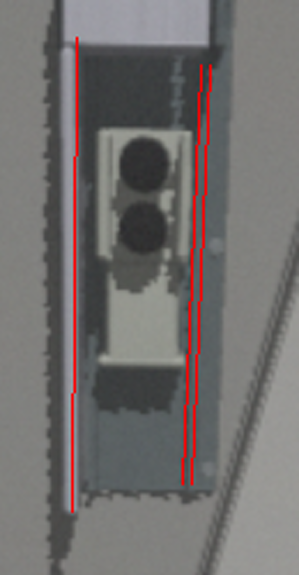

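The red lines on rim and kerb show the fit is good to 1–2 mm, with yaw about 0.235. Carrier tail is at dock x = -103 mm. I descend behind the tail, fingers a little right of the leaf.

```bash
python3 -m pendant '[[-0.6,0,0.007,0,0.015],[-0.6,0,0,0.05,0],[-0.6,0,0,0.05,0],[-0.6,0,0,0.05,0],[-0.6,0,0,0.035,0],[-0.6,0,0,0.02,0],[-0.6,0,0,0.003,0],[-0.6,0,0,0,0]]'
python3 - <<'E'
from fit import *
im=env.read_camera("scene")[140:260,200:340];im2=env.read_camera("wrist")[0:240,150:360]
a=cv2.resize(im,(560,480),interpolation=cv2.INTER_CUBIC);b=cv2.resize(im2,(240,274))
o=np.zeros((480,800,3),np.uint8);o[:,:560]=a;o[:274,560:]=b
cv2.imwrite("pics/d1.png",o[:,:,::-1])
s,T=tool();p=np.load("dock.npy");print(w2d(p,s["tcp_pos"]),s["tcp_pos"][2],s["wrist_force"],np.arctan2(T[1,0],T[0,0]))
E
```

```text
clock: 3.68
tcp_pos: [0.4884, -0.0017, 0.0408]
orientation: [0.0, 0.993, 0.116, 0.0]
wrist_force: [0.2, 0.4, 0.1]
finger_gap: 0.0174
grip_force: 0.0
[-0.1274852  -0.01277024] 0.041418139007737616 [ 0.4382533  -0.2394484   0.18259874] 0.2333778355450412
```

View pics/d1.png

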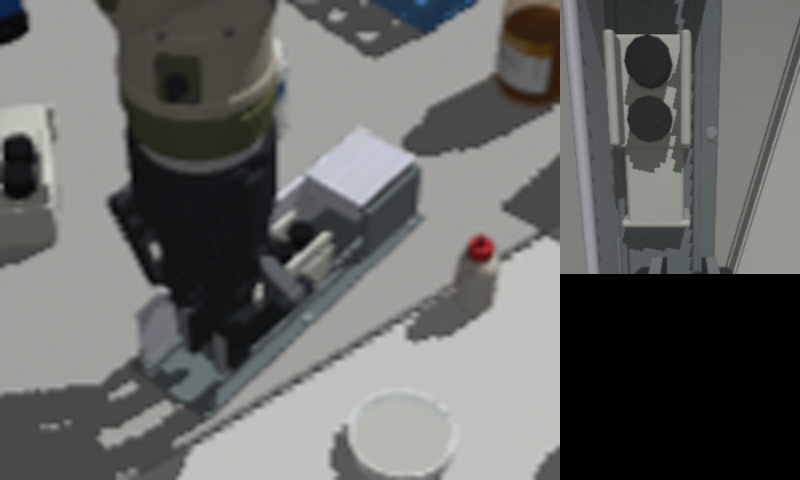

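The fingers stand behind the tail (scene crop 215,340), clear of the leaf, with no contact. I go a bit lower, then push left to open the flap.

```bash
python3 -m pendant '[[-0.6,0,0,0.003,0],[-0.6,0,0,0.002,0],[-0.6,0,-0.008,0,0],[-0.6,0,-0.006,0,0],[-0.6,0,-0.006,0,0],[-0.6,0,-0.004,0,0],[-0.6,0,-0.004,0,0],[-0.6,0,0,0,0]]'
python3 - <<'E'
from fit import *
im=env.read_camera("scene")[140:260,200:340];im2=env.read_camera("wrist")[0:240,150:360]
a=cv2.resize(im,(560,480),interpolation=cv2.INTER_CUBIC);b=cv2.resize(im2,(240,274))
o=np.zeros((480,800,3),np.uint8);o[:,:560]=a;o[:274,560:]=b
cv2.imwrite("pics/d2.png",o[:,:,::-1])
s,T=tool();p=np.load("dock.npy");print(w2d(p,s["tcp_pos"]),s["tcp_pos"][2],s["finger_gap"],s["wrist_force"],T[:3,:3].T@s["wrist_force"])
E
```

```text
clock: 4.78
tcp_pos: [0.4817, 0.0264, 0.0355]
orientation: [0.0, 0.993, 0.117, 0.0]
wrist_force: [0.9, -2.6, 1.3]
finger_gap: 0.0171
grip_force: 1.3
[-0.12841733  0.01596201] 0.03547436970636972 0.01694671334506807 [ 0.38152077 -1.50175817  1.39194003] [ 0.02385148  1.5491663  -1.39206595]
```

View pics/d2.png

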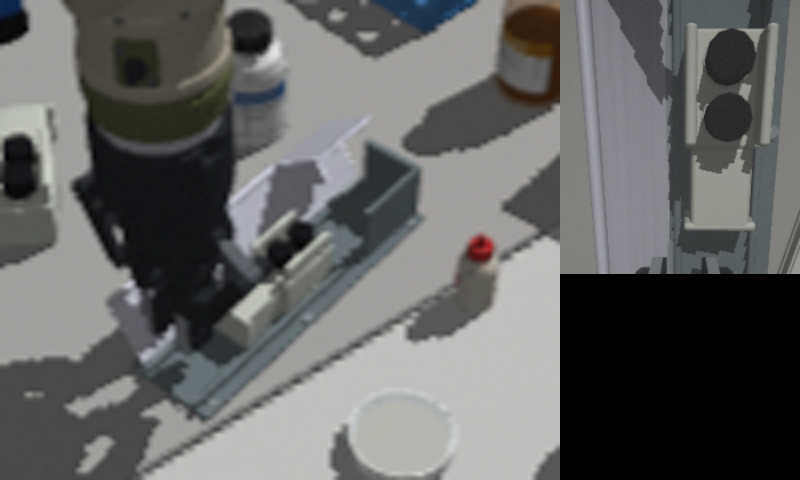

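The flap stands open at about 0.85 rad and the right finger (wrist crop 712,265) is in line with the tail (692–752). I push forward.

```bash
python3 -m pendant '[[-0.6,0.008,0,0,0],[-0.6,0.010,0,0,0],[-0.6,0.010,0,0,0],[-0.6,0.010,0,0,0],[-0.6,0.010,0,0,0],[-0.6,0.010,0,0,0],[-0.6,0.010,0,0,0],[-0.6,0.006,0,0,0]]'; python3 -m pendant '[[-0.6,0.006,0,0,0],[-0.6,0.003,0,0,0],[-0.6,0,0,0,0]]'
python3 - <<'E'
from fit import *
im=env.read_camera("scene")[140:260,200:340];im2=env.read_camera("wrist")[0:240,150:360]
a=cv2.resize(im,(560,480),interpolation=cv2.INTER_CUBIC);b=cv2.resize(im2,(240,274))
o=np.zeros((480,800,3),np.uint8);o[:,:560]=a;o[:274,560:]=b
cv2.imwrite("pics/d3.png",o[:,:,::-1])
s,T=tool();p=np.load("dock.npy");print(w2d(p,s["tcp_pos"]),s["tcp_pos"][2],s["finger_gap"],T[:3,:3].T@s["wrist_force"])
E
```

```text
clock: 5.88
tcp_pos: [0.5543, 0.0435, 0.0353]
orientation: [0.0, 0.993, 0.117, 0.0]
wrist_force: [-2.2, -2.8, 2.3]
finger_gap: 0.0173
grip_force: 2.0
clock: 6.25
tcp_pos: [0.5628, 0.0454, 0.0354]
orientation: [0.0, 0.993, 0.117, 0.0]
wrist_force: [0.1, -2.9, 1.2]
finger_gap: 0.017
grip_force: 1.3
[-0.04515045  0.01668427] 0.03547180412727391 0.017321467729148117 [-1.043852    2.61743572 -0.36356175]
```

View pics/d3.png

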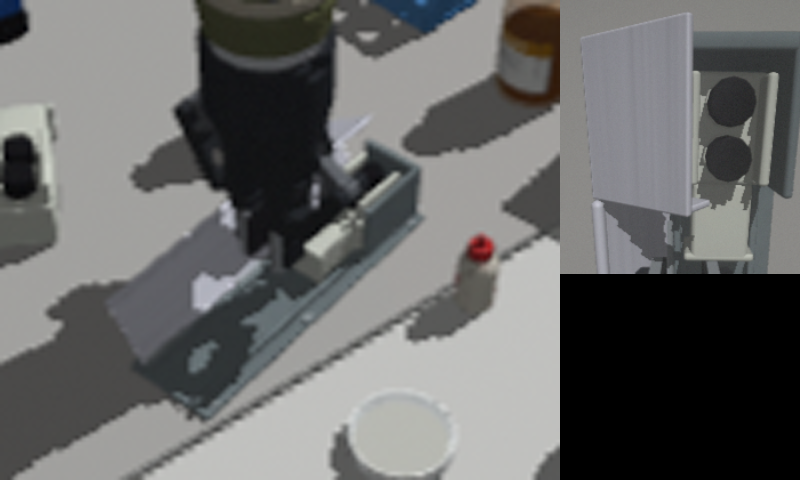

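The carrier is under the open flap, its nose (wrist crop 735,72) just short of the stop (735,45). I creep on until the force rises.

```bash
python3 -m pendant '[[-0.6,0.002,0,0,0],[-0.6,0.002,0,0,0],[-0.6,0,0,0,0]]'; python3 -m pendant '[[-0.6,0.002,0,0,0],[-0.6,0.001,0,0,0],[-0.6,0,0,0,0]]'; python3 -m pendant '[[-0.6,0.002,0,0,0],[-0.6,0,0,0,0],[-0.6,0,0,0,0]]'
python3 - <<'E'
from fit import *
s,T=tool();p=np.load("dock.npy");print(w2d(p,s["tcp_pos"]),s["tcp_pos"][2],s["finger_gap"],T[:3,:3].T@s["wrist_force"])
E
```

```text
clock: 6.72
tcp_pos: [0.5661, 0.0464, 0.0353]
orientation: [-0.0, 0.993, 0.117, -0.0]
wrist_force: [-3.6, -2.4, 3.6]
finger_gap: 0.0171
grip_force: 1.9
clock: 7.1
tcp_pos: [0.5664, 0.0466, 0.0351]
orientation: [0.0, 0.993, 0.116, -0.002]
wrist_force: [-10.0, -4.3, 7.2]
finger_gap: 0.0171
grip_force: 5.7
clock: 7.48
tcp_pos: [0.5666, 0.0466, 0.0349]
orientation: [0.001, 0.993, 0.116, -0.004]
wrist_force: [-13.5, -6.5, 12.4]
finger_gap: 0.0173
grip_force: 8.3
[-0.04119287  0.01710936] 0.034920584491591876 0.01725807449904862 [-14.73883817   3.23814005 -12.28680841]
```

It is blocked at finger front dock x ≈ -30 mm with the force rising, which matches home. I back off, let the flap close, and leave upward.

```bash
python3 -m pendant '[[-0.6,-0.006,0,0,0],[-0.6,-0.01,0,0,0],[-0.6,-0.006,0,0,0],[-0.6,0,0.006,0,0],[-0.6,0,0.008,0,0],[-0.6,0,0.008,0,0],[-0.6,0,0.007,0,0],[-0.6,0,0.003,0,0]]'; python3 -m pendant '[[-0.6,0,0,0,0],[-0.6,0,0,-0.02,0],[-0.6,0,0,-0.04,0],[-0.6,0,0,-0.05,0],[-0.6,-0.02,0.02,-0.05,0],[-0.6,-0.02,0.02,-0.03,0],[-0.6,0,0,0,0],[-0.6,0,0,0,0]]'
python3 - <<'E'
from fit import *
im=env.read_camera("scene")[140:260,200:340];im2=env.read_camera("wrist")[0:240,150:360]
a=cv2.resize(im,(560,480),interpolation=cv2.INTER_CUBIC);b=cv2.resize(im2,(240,274))
o=np.zeros((480,800,3),np.uint8);o[:,:560]=a;o[:274,560:]=b
cv2.imwrite("pics/d4.png",o[:,:,::-1])
E
```

```text
clock: 8.48
tcp_pos: [0.557, 0.0107, 0.035]
orientation: [-0.0, 0.993, 0.116, -0.0]
wrist_force: [-0.5, -0.3, 0.5]
finger_gap: 0.0176
grip_force: 0.0
clock: 9.48
tcp_pos: [0.5271, -0.0365, 0.2246]
orientation: [-0.0, 0.993, 0.117, -0.0]
wrist_force: [-0.2, -0.1, -0.8]
finger_gap: 0.0173
grip_force: 0.0
```

View pics/d4.png

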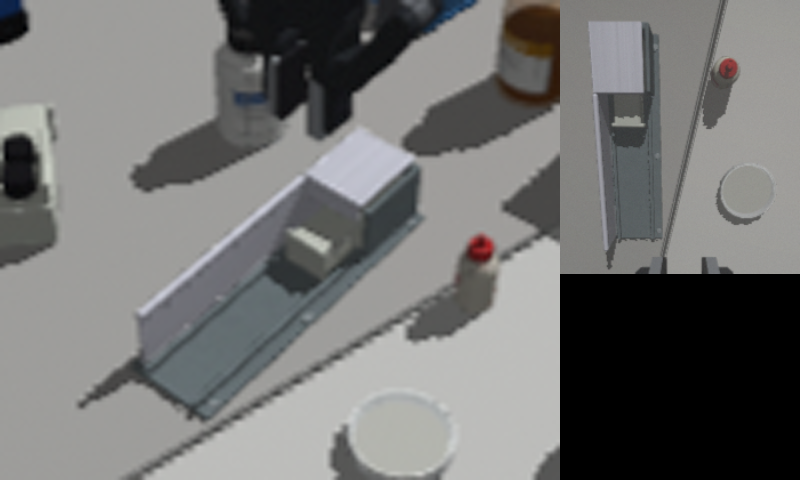

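The flap is shut flat over the carrier, with only the tail showing (scene crop 312,250). The bottles and dish in view have not moved, and the robot is clear. Handing in.

```bash
python3 -c "
from workcell import env
print(env.hand_in())"
```

```text
the job is handed in; nothing more can be done
None
```

The carrier was pushed up against the end stop with the flap held open, the flap then shut behind its nose, the robot was left clear, and the job was handed in; `env.hand_in()` returned no verdict.

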